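# Fit the clamp cap and counter-hold the hidden bolt

## Task

Get the cheek clamp ready for tightening: lay the loose square wooden cap on the saddle block between the two steel cheeks, flat and with its sides flush with the block, and let go of it. Then reach down into the gap behind the rear cheek, grip the hidden hex bolt head by two opposite flats, and turn it until the sagging spanner on the front lies level, without touching or propping the spanner itself. Finish while still gripping the bolt head so that the spanner stays level, and leave the tape measure, sanding block and spring clamp where they lie.

Things in the scene. Friction and masses are not known exactly. Their poses are not given: they have to be found in the camera images.
- clamp: cheek clamp fixed to the bench, in a yaw within 0.3 rad; origin on the bench top (z 0) under the middle of its channel; x points from its front to its back (away from the robot), y left, z up. Base plate 10 high, x -46 to 126, y -90 to 90. Grey steel cheeks: front x -36 to -28, rear x 28 to 36, both y -85 to 85, tops at z 124 (mm, clamp's frame)
- saddle_top (a point): centre of the top face of the wooden saddle block, 50 x 50, which stands in the 56 mm wide channel between the cheeks; at (0, 40, 104) in the clamp's frame, 20 below the cheeks' tops; axes as the clamp's. The channel is open above and at both ends
- gap_mid (a point): middle of the gap behind the rear cheek, level with the fence's top: (71, 0, 114) in the clamp's frame, axes as the clamp's. The gap is 70 wide in x (36 to 106), 170 long in y, open above and at both ends; behind it a wooden fence, x 106 to 124, top at z 114
- head_centre (a point): centre of the bolt head in the gap, at (70, -45, 100) in the clamp's frame, 24 below the rear cheek's top; does not turn with the bolt; axes as the clamp's. A fixed spacer tube of 26 mm diameter runs from the rear cheek (x 36) to x 60, in front of the head
- bolt_head: steel hex bolt head, 30 mm across flats, 35 across corners, 18 thick along x (x 61 to 79 in the clamp's frame); origin at its centre. Turns with the bolt. Its y axis is square to two of its flats, one on each side: these stand upright (facing the clamp's +y and -y) when the joint reads 0
- spanner: dark steel ring spanner on the nut in front of the front cheek (x -53 to -39 in the clamp's frame), reaching 140 mm from the bolt axis, 40 wide at the nut, turning with the bolt; origin on the bolt axis at the clamp's x = 0; its y axis runs along the handle, to the clamp's left (+y). Plays 0.008 rad on the nut
- bolt (a joint): turn of bolt, head, nut and spanner together about the clamp's x axis (right-handed: positive lifts the handle's end). 0: spanner level, two head flats upright; range -0.28 to 0.45 rad. Starts at the lower stop (-0.28, handle sagging onto a pin); the spanner's weight (0.03 to 0.08 N m) turns it back there whenever it is not held
- cap: loose square piece of planed wood, 50 x 50 x 18 mm, 0.035 to 0.07 kg, lying flat on the bench left of the clamp; origin at the centre of its underside, x and y square to its sides, z up
- tape_measure: dark tape measure, 36 x 72 x 62 mm, bystander; origin at the centre of its underside
- sanding_block: cork sanding block, 66 x 110 x 31 mm, bystander; origin at the centre of its underside
- spring_clamp: orange spring clamp lying flat, 67 x 117 x 22 mm, bystander; origin at the centre of its underside
Not all that is in view belongs to the job. Of the things that look like the cap, the largest one is meant.

How it is judged:
On the way, in this order (a step that is already met when the one before it is completed fails the run):
1. the cap lies flush on the saddle block and is let go (x of cap in the frame of saddle_top between -0.006 and 0.006 m and y of cap in the frame of saddle_top between -0.005 and 0.005 m and z of cap in the frame of saddle_top between -0.004 and 0.004 m and angle between cap's own z axis and vertical below 0.08 rad and (angle between the x axis of cap and the x axis of saddle_top, either way round below 0.12 rad or angle between the x axis of cap and the y axis of saddle_top, either way round below 0.12 rad) and contact force between the fingers and cap below 0.2 N), for 0.2 s.
2. the fingers grip the bolt head behind the rear cheek (contact force between the fingers and bolt_head above 8 N and distance between the grasp point and head_centre below 0.025 m), for 0.2 s.
At the end, for the whole second after the job is handed in: Cap flat on the saddle block (within 5 mm along the channel, 6 mm across, 4 mm in height, 0.12 rad of square) and untouched; the fingers grip the bolt head (over 8 N, TCP within 25 mm of its centre) and hold the bolt still within 0.08 rad of level; nothing touches the spanner (all of step 1 and all of step 2 and value of joint bolt between -0.08 and 0.08 rad and velocity of joint bolt between -0.05 and 0.05 rad/s and contact force between spanner and anything else below 0.3 N); the arm keeps its last pose, push and grip.
It fails at once if a bystander is moved by more than 30 mm (distance of any of tape_measure, sanding_block, spring_clamp from where it was at the start of the episode above 0.03 m).
It also fails if it takes over 42 s, if anything falls off the work surface, if the arm or the gripper's body presses on something with over 40 N, if the wrist force passes 120 N, or if a joint passes its speed limit or range.

## Robot

A 6-joint arm with a two-finger parallel gripper is mounted at the origin on a cart in front of the work surface, level with it; the furniture and walls round the work are solid. World frame = base frame: x ahead of the robot, y to its left, z up, the work surface at z = 0. Lengths are in m, angles in rad, forces in N, time in s.
With the tool pointing down it reaches from about 0.3 to 0.775 m from the base axis. Payload 14.6 kg.
Tool frame: the origin (TCP) lies between the finger pads, 19 mm behind the fingertips; this is the grasp point; z points along the fingers, y is the line along which they close (so a half turn about z gives the same grasp; the last joint's range is limited). The gripper opens to 94 mm and grips with 3 to 60 N. Pads are 16 mm wide; open, the fingers measure 119 mm over their backs; the gripper's body (75 mm by 177 mm) begins 78 mm behind the grasp point.
Start: joints at [1.2, 0.3, 1.521, -0, 1.321, -0.067], TCP at [0.165, 0.525, 0.224] pointing down, gripper open.
Joint ranges: [-3.03, 3.03], [-0.79, 2.21], [0.23, 2.52], [-1.04, 4.18], [0, 3.07], [-2.55, 2.55]. Speed limits (rad/s): [2.22, 2.22, 2.57, 3.14, 3.14, 3.14].

## Interface

Orientations are given as [roll, pitch, yaw] about the fixed x, y, z axes, in that order (R = Rz(yaw) Ry(pitch) Rx(roll)).
In Python, from station import ctrl, cams gives the robot as it stands. The module is installed in compiled form; this text tells all that it offers.
- The arm moves only by the tool arm_command, never from a script. Its argument "plan" is a list that holds one entry, the list of rows, each a list of 7 numbers: the shift along the tool's x, y, z in normalised numbers (1 is 1000 mm), then the turn, a rotation vector about the tool's x, y, z in normalised numbers (1 is 2 rad), then the closure, from -1 (fully open) to 1 (shut). A call has 1 to 12 rows; each row is the pose to reach, as a shift and turn from the pose commanded when the call began, along the tool's axes at that moment; what a row does not reach only later rows make up. A row lasts 1/10 s, in which the tool goes at most 50 mm and 8.59 degrees, less where a joint would pass 70% of its speed; a pose out of reach is approached as far as the arm can. Shift and turn numbers lie between -1 and 1, and a call with a number outside is refused. A call with a gripper value outside its range is refused whole. The fingers move at their own pace and stop on an object; "squeeze" is the grip in N (left out, the last holds). Time passes only in rows, so rows that repeat a pose let the fingers close. It gives the time, the measured TCP pose, the force, the opening and the grip force at its end, in the units of the state.
- ctrl.get_obs(): the state, without advancing time (a new reading comes with each control period).
- cams.camera(name): name is "scene" or "top" or "wrist"; returns (picture, depth): 384x512x3 uint8, blue, green, red; 384x512 float32, m along the optical axis (not along the pixel's ray), 0 where there is no reading.
- cams.camera_info(name): a dict with "fx", "fy", "cx", "cy" (pixels), "world_to_cam" (4x4, takes a point from world to camera coordinates). Camera axes: x right, y down, z forward; pixel columns grow to the right and rows downward; lengths in m; the calibration is good to about 2 mm. A picture is of the moment at which its call begins: read the wrist's pose just before it. camera_info takes no time and is no camera call; for the wrist camera it gives the pose at the moment of the call.
- ctrl.hand_in(): hands the job in; it is judged then, once.
The state is a dict: "time_s": time; "qpos": joint angles; "joint_vel": joint speeds; "tau": joint torques, N m; "ee_pos": TCP position; "eef_rot": TCP orientation; "force": force on the tool from outside, world axes, zero at the start; "moment": the same for the moment, N m; "grip_width": finger opening in m; "grip_force": force on a finger pad.
Only numpy, scipy, OpenCV 4.12 (cv2) and the standard library are available. Lean on these libraries where they do the work, as an engineer would, in place of code of your own. Each camera call takes 0.05 s, during which the arm holds its last target. There are 200 camera calls.

## Working session

There is one attempt and no reset: what is moved stays moved. The work goes in short steps, Python scripts to look and compute and a tool call to move; the robot and the scene stay as the last step left them, time stands still between calls to the robot, and variables do not carry over. Pictures are saved under pics/ and viewed, at most 10 in all, crops included, and the job is handed in when it is done.

Besides the shell and the picture viewer there is one more tool, called after ">>>" by a JSON object that holds its "method" and its "body", one argument or row to a line. arm_command: Moves the arm, as the interface text tells. Its arguments: {"type":"object","properties":{"plan":{"type":"array"},"squeeze":{"type":"number"}},"required":["plan"]}

```bash
mkdir -p pics; cat > h.py <<'E'
import numpy as np, cv2
from scipy.spatial.transform import Rotation as R
from station import ctrl, cams
def grab(n):
    I=cams.camera_info(n); b,d=cams.camera(n); np.savez('%s.npz'%n,b=b,d=d,W=I['world_to_cam'],k=[I['fx'],I['fy'],I['cx'],I['cy']]); return b,d
def load(n): return np.load('%s.npz'%n)
def cloud(n):
    D=load(n); d=D['d']; fx,fy,cx,cy=D['k']; v,u=np.mgrid[:d.shape[0],:d.shape[1]]
    P=np.stack([(u-cx)/fx*d,(v-cy)/fy*d,d],-1); W=np.linalg.inv(D['W']); return P@W[:3,:3].T+W[:3,3]
def proj(n,p):
    D=load(n); fx,fy,cx,cy=D['k']; q=D['W'][:3,:3]@np.asarray(p)+D['W'][:3,3]; return q[0]/q[2]*fx+cx,q[1]/q[2]*fy+cy
def obs():
    o=ctrl.get_obs(); return o
E
python3 - <<'E'
from h import *
o=obs(); print(o)
for n in ('scene','top'):
    b,d=grab(n); cv2.imwrite(f'pics/{n}0.png',cv2.resize(b,(800,600))); print(n,load(n)['k'],np.linalg.inv(load(n)['W'])[:3].round(3).tolist())
E
```

```text
{'time_s': 0.0, 'qpos': array([ 1.20037482e+00,  3.00428899e-01,  1.52161310e+00,  3.43389184e-05,
        1.32067587e+00, -6.66190169e-02]), 'joint_vel': array([-0.00073568, -0.00064459,  0.00111984,  0.00113522, -0.00071505,
        0.00189798]), 'tau': array([-2.75605358e-03, -5.31795931e+01, -3.52746928e+01,  7.07147084e-02,
        2.43282382e-02, -1.09408475e-04]), 'ee_pos': array([0.16444777, 0.52458026, 0.22369592]), 'eef_rot': array([-3.14047215e+00, -1.08092365e-04,  2.83778159e+00]), 'force': array([ 0.06912929, -0.16949016,  0.31147342]), 'moment': array([-0.07425116,  0.05529154,  0.02512755]), 'grip_force': 0.0, 'grip_width': 0.0941941414791433}
scene [492.83480098 492.83480098 252.87413955 192.06632955] [[-0.885, -0.197, 0.422, -0.061], [-0.465, 0.419, -0.78, 1.275], [-0.023, -0.886, -0.462, 0.75]]
top [400.75568985 400.75568985 256.41263537 192.68323687] [[0.042, -0.976, 0.215, 0.307], [-0.999, -0.041, 0.009, 0.212], [-0.0, -0.215, -0.977, 1.005]]
```

View pics/scene0.png

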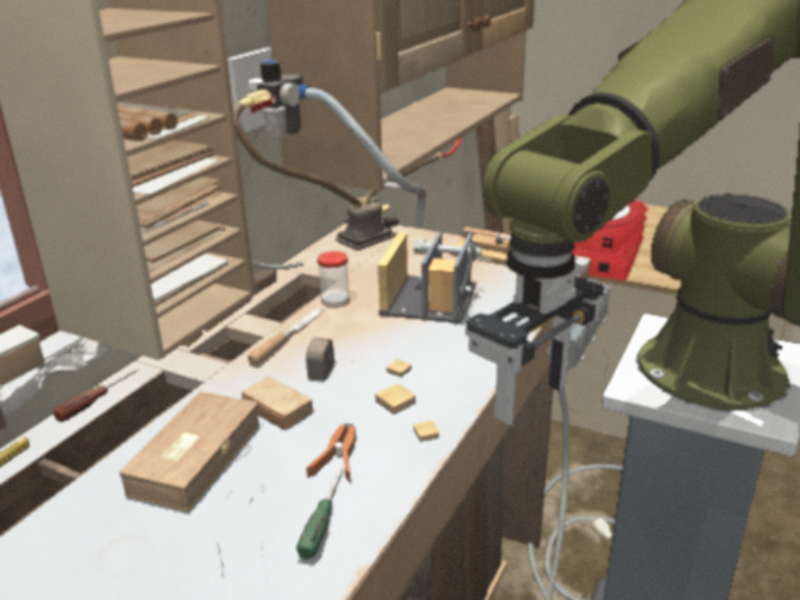

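View pics/top0.png

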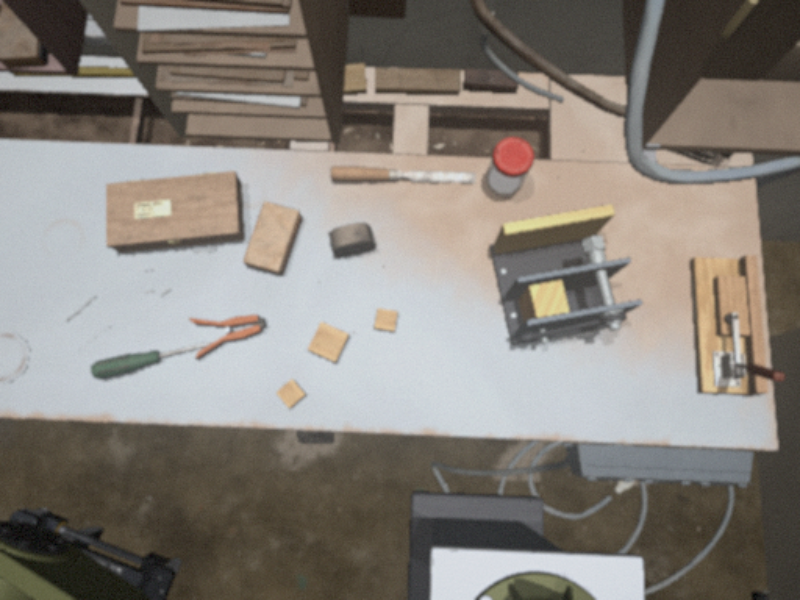

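The top view (800x600) has three wooden squares that could be the cap: (329,342), (386,320) and (291,393). The one at (329,342) is clearly the largest. The saddle block shows at (548,298). The tape measure is at (352,238), the cork block at (272,238) and the spring clamp at (230,330).

```bash
python3 - <<'E'
from h import *
D=load('top'); P=cloud('top'); b=D['b']; z=P[...,2]; d=D['d']
def comps(lo,hi,mn=30):
    m=((z>lo)&(z<hi)&(d>0)).astype(np.uint8); n,l,s,c=cv2.connectedComponentsWithStats(m)
    for i in range(1,n):
        if s[i,4]>mn:
            p=P[l==i]; r=cv2.minAreaRect((p[:,:2]*1000).astype(np.float32)); print(lo,c[i].round(),s[i,4],p.mean(0).round(4),[np.round(x,1) for x in r])
comps(.012,.025); comps(.116,.132,20); comps(.096,.111,20)
for u,v in ((329,342),(386,320),(291,393),(548,298)): print(P[int(v*.64),int(u*.64)].round(4))
# table noise
print('table',np.median(z[200:260,250:290]),z[200:260,250:290].std())
c=b[190:270,165:270]; cv2.imwrite('pics/cap.png',cv2.resize(c,None,fx=5,fy=5,interpolation=cv2.INTER_CUBIC))
c=b[120:230,300:420]; cv2.imwrite('pics/clamp.png',cv2.resize(c,None,fx=5,fy=5,interpolation=cv2.INTER_CUBIC))
E
```

```text
0.012 [63. 31.] 57 [0.9598 0.7755 0.0186] [array([959.2, 775.4]), array([61.4,  5.6]), np.float64(89.4)]
0.012 [269.  39.] 253 [0.9601 0.2062 0.0185] [array([960. , 204.8]), array([259.8,   6.9]), np.float64(89.8)]
0.012 [227.  50.] 242 [0.9216 0.3182 0.0186] [array([923.6, 319.7]), array([51.9, 39.8]), np.float64(7.5)]
0.012 [331.  41.] 42 [0.9596 0.0349 0.0184] [array([959.3,  33.9]), array([50.3,  3.8]), np.float64(89.3)]
0.012 [378.  43.] 124 [ 0.9599 -0.0936  0.0188] [array([959.4, -92.9]), array([123.5,   5.5]), np.float64(89.5)]
0.012 [67. 45.] 187 [0.9188 0.7595 0.0169] [array([919.9, 756.2]), array([98. , 18.9]), np.float64(88.9)]
0.012 [267.  51.] 805 [0.9213 0.2086 0.0203] [array([922.9, 209. ]), array([ 44.7, 148.7]), np.float64(1.2)]
0.012 [313.  56.] 101 [0.9134 0.0825 0.0183] [array([912.9,  81.7]), array([94.8,  6.9]), np.float64(86.9)]
0.012 [353.  61.] 56 [ 0.899  -0.0258  0.0207] [array([900.4, -20.1]), array([51.1,  8.4]), np.float64(81.3)]
0.012 [450.  98.] 55 [ 0.8023 -0.283   0.0181] [array([ 803.7, -281.6]), array([41.1, 10.4]), np.float64(77.3)]
0.012 [236. 1
[... 3815 characters left out ...]
5)]
0.096 [355. 145.] 138 [ 0.6311 -0.0074  0.1038] [array([631.6, -11.6]), array([ 16.9, 168.3]), np.float64(7.4)]
0.096 [376. 161.] 64 [ 0.5925 -0.0559  0.1069] [array([593.1, -56.7]), array([39.3,  9.9]), np.float64(23.4)]
0.096 [360. 187.] 726 [ 0.5277 -0.0181  0.1051] [array([530.1, -34.7]), array([ 57.2, 169.8]), np.float64(11.2)]
0.096 [386. 206.] 87 [ 0.4868 -0.0763  0.104 ] [array([489.5, -75. ]), array([49.7, 20.9]), np.float64(82.4)]
0.096 [481. 236.] 28 [ 0.428  -0.2891  0.1035] [array([ 428.9, -290.6]), array([ 7. , 17.7]), np.float64(58.4)]
[0.4551 0.334  0.0175]
[0.495  0.2438 0.0145]
[0.3715 0.3876 0.0152]
[0.5203 0.0056 0.1062]
table 0.0006954464120488835 0.07089616987128931
```

View pics/cap.png

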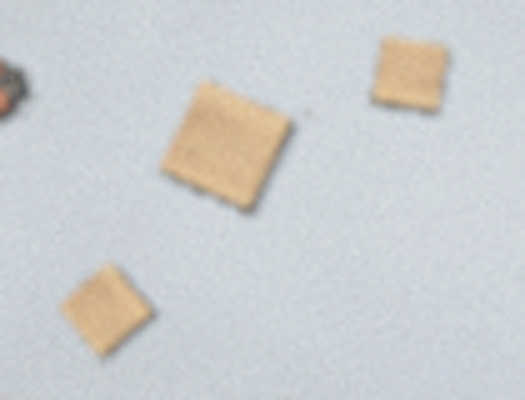

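View pics/clamp.png

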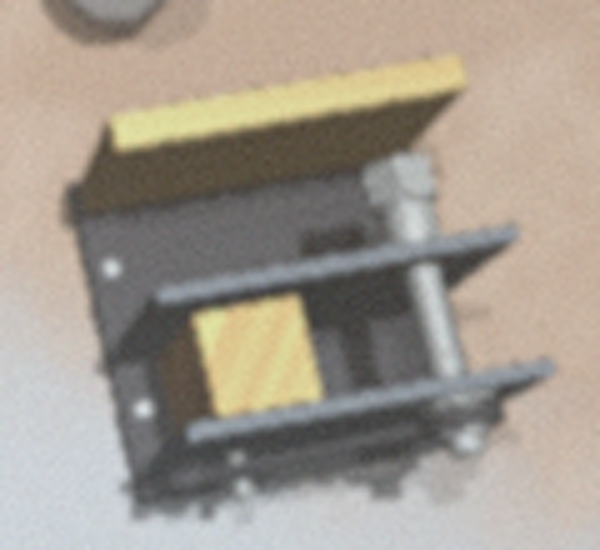

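The large square measures 49.8 x 50.4 mm at (0.455, 0.3345). The other two are about 33 mm, so this is the cap. In the clamp crop, the bolt head is at (400,180), the block top at (258,355) and the two cheeks are clear, with a yaw of about 13°. Next I work out the pre-grasp move.

```bash
cat >> h.py <<'E'
def rel(p,yaw,tilt=0.,pr=True):
    """shift/turn from the measured pose to TCP p (m), tool down with given yaw; tilt = extra turn about world axis (cos CY, sin CY)"""
    o=obs(); M=R.from_euler('xyz',o['eef_rot']); T=R.from_rotvec(tilt*np.array([np.cos(CY),np.sin(CY),0]))*R.from_euler('xyz',[np.pi,0,yaw])
    s=M.inv().apply(np.asarray(p)-o['ee_pos'])*1000; r=(M.inv()*T).as_rotvec(); print('shift',s.round(1),'turn',r.round(3),'ang',np.linalg.norm(r).round(3)); return s,r
CY=np.radians(13)
E
python3 - <<'E'
from h import *
rel([.4548,.3345,.10],np.radians(158.1)); rel([.4548,.3345,.021],np.radians(158.1))
# refine clamp: fits on top camera cloud
P=cloud('top').reshape(-1,3); z=P[:,2]
w=(abs(P[:,0]-.53)<.15)&(abs(P[:,1]+.03)<.15)
B=load('top')['b'].reshape(-1,3).astype(int)
for nm,lo,hi,xr in (('rear',.1205,.128,(.52,.6)),('front',.1205,.128,(.45,.53))):
    p=P[w&(z>lo)&(z<hi)&(P[:,0]>xr[0])&(P[:,0]<xr[1])]
    print(nm,len(p),cv2.minAreaRect((p[:,:2]*1000).astype(np.float32)),cv2.fitLine((p[:,:2]*1000).astype(np.float32),cv2.DIST_HUBER,0,.01,.01).ravel())
yel=(B[:,2]-B[:,0]>60)
p=P[w&yel&(z>.1)&(z<.108)&(P[:,0]<.57)]; print('block',len(p),cv2.minAreaRect((p[:,:2]*1000).astype(np.float32)))
p=P[w&yel&(z>.11)&(z<.118)&(P[:,0]>.58)]; print('fence',len(p),cv2.minAreaRect((p[:,:2]*1000).astype(np.float32)))
E
```

```text
shift [-333.9  -94.5  123.8] turn [-0.001 -0.     0.078] ang 0.078
shift [-333.9  -94.4  202.8] turn [-0.001 -0.     0.078] ang 0.078
rear 264 ((559.4517822265625, -29.423614501953125), (9.057540893554688, 170.3151397705078), 12.946776390075684) [ 2.2190113e-01 -9.7506917e-01  5.5849609e+02 -2.8176573e+01]
front 280 ((490.12799072265625, -44.71875), (22.42652130126953, 170.5253448486328), 12.76456069946289) [ 2.2025815e-01 -9.7544163e-01  4.9606891e+02 -4.2420845e+01]
block 396 ((519.38330078125, 3.1798477172851562), (47.14902114868164, 47.93745422363281), 13.596386909484863)
fence 422 ((639.3187866210938, -10.956687927246094), (16.94314956665039, 168.2224884033203), 13.575175285339355)
```

The manual's scale: shifts go in shares of 1000 mm and turns go in shares of 2 rad. Converting my numbers, -334 mm / 1000 = -0.334, 124 mm / 1000 = 0.124, 0.078 rad / 2 = 0.039.

>>> {"method": "arm_command", "body": {
  "plan": [
    [[-0.334, -0.094, 0.124, 0, 0, 0.039, -1], [-0.334, -0.094, 0.124, 0, 0, 0.039, -1], [-0.334, -0.094, 0.124, 0, 0, 0.039, -1], [-0.334, -0.094, 0.124, 0, 0, 0.039, -1], [-0.334, -0.094, 0.124, 0, 0, 0.039, -1], [-0.334, -0.094, 0.124, 0, 0, 0.039, -1], [-0.334, -0.094, 0.124, 0, 0, 0.039, -1], [-0.334, -0.094, 0.124, 0, 0, 0.039, -1], [-0.334, -0.094, 0.124, 0, 0, 0.039, -1], [-0.334, -0.094, 0.124, 0, 0, 0.039, -1], [-0.334, -0.094, 0.124, 0, 0, 0.039, -1]]
  ],
  "squeeze": 25
}}

```text
time_s: 1.2
ee_pos: [0.4542, 0.3363, 0.1009]
eef_rot: [3.141, 0.0, 2.761]
force: [-0.7, -0.4, 0.1]
grip_width: 0.0939
grip_force: 0.0
```

```bash
python3 - <<'E'
from h import *
rel([.4548,.3345,.021],np.radians(158.1))
b,d=grab('wrist'); cv2.imwrite('pics/w1.png',b)
P=cloud('wrist'); z=P[...,2]; m=((z>.012)&(z<.026)&(d>0)).astype(np.uint8); n,l,s,c=cv2.connectedComponentsWithStats(m)
for i in range(1,n):
    if s[i,4]>300: p=P[l==i]; print(c[i],s[i],p.mean(0).round(4),cv2.minAreaRect((p[:,:2]*1000).astype(np.float32)))
print('cam',np.linalg.inv(load('wrist')['W'])[:3].round(3).tolist(), 'min depth',d[d>0].min())
E
```

```text
shift [-1.2 -1.5 79.9] turn [0.001 0.    0.002] ang 0.002
[283.07480916  61.17938931] [ 252   30   62   65 1310] [0.3697 0.3893 0.0126] ((370.26190185546875, 388.9156799316406), (33.13037872314453, 33.30915832519531), 43.94849395751953)
[453.74198104 137.35202744] [ 392   46  120  144 4957] [0.4646 0.4839 0.019 ] ((466.40777587890625, 496.8241271972656), (47.03598403930664, 119.03471374511719), 26.203113555908203)
[255.30679934 196.21108742] [ 222  164   68   66 4221] [0.4523 0.3351 0.0179] ((453.33099365234375, 334.7501220703125), (50.122745513916016, 50.0454216003418), 67.60189056396484)
[172.66666667 271.29565217] [152 258  41  23 345] [0.4873 0.2485 0.0125] ((485.30242919921875, 248.33187866210938), (32.70883560180664, 19.629426956176758), 68.2923583984375)
cam [[0.372, 0.903, 0.216, 0.391], [0.928, -0.362, -0.086, 0.361], [0.001, 0.232, -0.973, 0.261]] min depth 0.052361
```

View pics/w1.png

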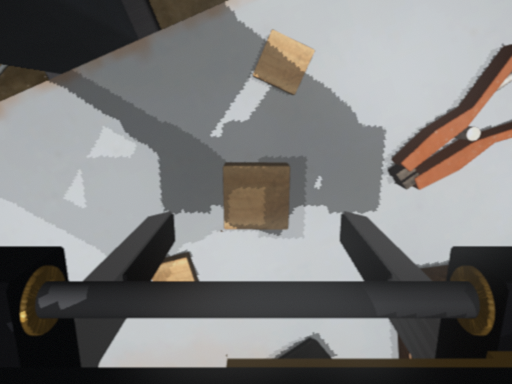

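The wrist view shows the cap square between the open fingers at (256,196), at (453.3, 334.7) mm. That agrees with the top camera to 1.5 mm. I descend and grip.

Converted, 79 mm / 1000 = 0.079, 70 mm / 1000 = 0.07.

>>> {"method": "arm_command", "body": {
  "plan": [
    [[0, -0.002, 0.04, 0, 0, 0, -1], [0, -0.002, 0.07, 0, 0, 0, -1], [0, -0.002, 0.079, 0, 0, 0, -1], [0, -0.002, 0.079, 0, 0, 0, -1], [0, -0.002, 0.079, 0, 0, 0, 1], [0, -0.002, 0.079, 0, 0, 0, 1], [0, -0.002, 0.079, 0, 0, 0, 1], [0, -0.002, 0.079, 0, 0, 0, 1], [0, -0.002, 0.079, 0, 0, 0, 1], [0, -0.002, 0.079, 0, 0, 0, 1], [0, -0.002, 0.079, 0, 0, 0, 1], [0, -0.002, 0.079, 0, 0, 0, 1]]
  ],
  "squeeze": 25
}}

```text
time_s: 2.45
ee_pos: [0.4544, 0.3334, 0.0214]
eef_rot: [3.141, 0.0, 2.76]
force: [0.5, 0.4, 2.4]
grip_width: 0.0498
grip_force: 25.0
```

>>> {"method": "arm_command", "body": {
  "plan": [
    [[0, 0, -0.04, 0, 0, 0, 1], [0, 0, -0.09, 0, 0, 0, 1], [0, 0, -0.14, 0, 0, 0, 1], [0, 0, -0.18, 0, 0, 0, 1], [0, 0, -0.2, 0, 0, 0, 1], [0, 0, -0.2, 0, 0, 0, 1]]
  ]
}}

```text
time_s: 3.05
ee_pos: [0.4551, 0.3338, 0.2242]
eef_rot: [3.137, 0.003, 2.76]
force: [-0.6, -0.6, -0.3]
grip_width: 0.0497
grip_force: 25.0
```

```bash
python3 - <<'E'
from h import *
o=obs(); print(o['time_s'],o['grip_width'],o['grip_force'],o['ee_pos'],o['force'])
rel([.50,.02,.22],np.radians(193.1))
E
```

```text
3.05 0.04968900618189395 24.999901950359344 [0.45511348 0.3338161  0.22417861] [-0.55750602 -0.59582257 -0.3062621 ]
shift [-158.6 -274.5    3.5] turn [ 0.003  0.004 -0.61 ] ang 0.61
```

The cap is held with an opening of 49.7 mm. I move above and slightly behind the saddle so the wrist camera sees both the cap and the block.

```bash
python3 - <<'E'
from h import *
rel([.5676,.014,.25],np.radians(193.1))
E
```

```text
shift [-223.6 -254.8  -26.2] turn [ 0.003  0.004 -0.61 ] ang 0.61
```

Converted, -255 mm / 1000 = -0.255, -232 mm / 1000 = -0.232, -0.61 rad / 2 = -0.305.

>>> {"method": "arm_command", "body": {
  "plan": [
    [[-0.026, -0.03, -0.026, 0, 0, -0.035, 1], [-0.056, -0.064, -0.026, 0, 0, -0.075, 1], [-0.086, -0.098, -0.026, 0, 0, -0.12, 1], [-0.116, -0.132, -0.026, 0, 0, -0.165, 1], [-0.146, -0.166, -0.026, 0, 0, -0.21, 1], [-0.176, -0.2, -0.026, 0, 0, -0.25, 1], [-0.204, -0.232, -0.026, 0, 0, -0.28, 1], [-0.224, -0.255, -0.026, 0, 0, -0.305, 1], [-0.224, -0.255, -0.026, 0, 0, -0.305, 1], [-0.224, -0.255, -0.026, 0, 0, -0.305, 1], [-0.224, -0.255, -0.026, 0, 0, -0.305, 1]]
  ]
}}

```text
time_s: 4.15
ee_pos: [0.5668, 0.0142, 0.2464]
eef_rot: [3.141, -0.001, -2.913]
force: [0.6, 1.1, 0.3]
grip_width: 0.05
grip_force: 25.0
```

```bash
cat > look.py <<'E'
from h import *
import sys
o=obs(); print(o['ee_pos'].round(4),o['eef_rot'].round(4))
b,d=grab('wrist'); cv2.imwrite(f'pics/{sys.argv[1]}.png',cv2.resize(b,(800,600)))
P=cloud('wrist'); z=P[...,2]; B=b.astype(int); yel=(B[...,2]-B[...,0]>35)&(d>0)
def rect(nm,m):
    n,l,s,c=cv2.connectedComponentsWithStats(m.astype(np.uint8))
    for i in range(1,n):
        if s[i,4]>150: p=P[l==i]; r=cv2.minAreaRect((p[:,:2]*1000).astype(np.float32)); print(nm,c[i].round(),s[i,4],np.median(p[:,2]).round(4),[np.round(x,1).tolist() for x in r])
near=(abs(P[...,0]-.55)<.16)&(abs(P[...,1])<.18)
rect('block',near&yel&(z>.099)&(z<.109)); rect('cheek',near&(z>.119)&(z<.129)); rect('fence',near&yel&(z>.109)&(z<.119))
tz=o['ee_pos'][2]; rect('cap',near&(z>tz-.012)&(z<tz+.004)&yel)
E
python3 look.py w2
```

```text
[0.5668 0.0142 0.2464] [ 3.1411e+00 -1.2000e-03 -2.9132e+00]
block [256. 126.] 3143 0.104 [[518.4, 1.8], [49.7, 49.8], 13.1]
cheek [205.  88.] 2122 0.1238 [[496.0, -44.3], [8.0, 169.2], 13.0]
cheek [210. 165.] 1918 0.1238 [[558.5, -30.2], [8.4, 169.4], 12.9]
fence [152. 246.] 415 0.1137 [[652.6, -72.0], [17.6, 44.8], 12.1]
cap [257. 235.] 8376 0.2431 [[565.5, 13.7], [50.2, 50.0], 12.9]
```

View pics/w2.png

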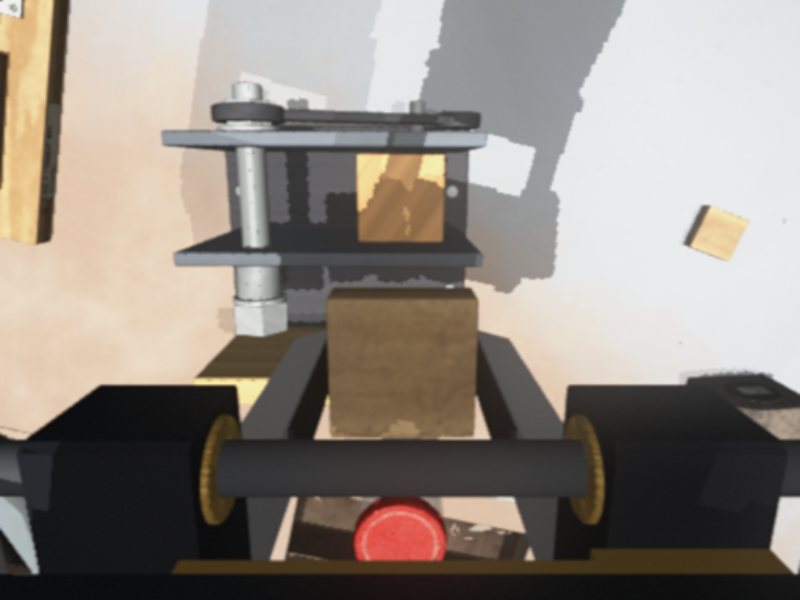

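The wrist view shows the held cap at (400,365), the block between the cheeks at (400,198), and the bolt head at (260,315) in 800x600 pixels. The measured block centre is (518.4, 1.8), yaw 13.0°, and the cap is square with it. I go over the block and down to just above the cheeks, then check.

```bash
python3 - <<'E'
from h import *
rel([.5197,.0023,.152],np.radians(193.0))
E
```

```text
shift [48.6 -1.  94.8] turn [ 0.    -0.001  0.002] ang 0.002
```

Converted, 95 mm / 1000 = 0.095, 90 mm / 1000 = 0.09.

>>> {"method": "arm_command", "body": {
  "plan": [
    [[0.02, 0, 0, 0, 0, 0, 1], [0.04, -0.001, 0, 0, 0, 0, 1], [0.0485, -0.001, 0.01, 0, 0, 0, 1], [0.0485, -0.001, 0.04, 0, 0, 0, 1], [0.0485, -0.001, 0.07, 0, 0, 0, 1], [0.0485, -0.001, 0.09, 0, 0, 0, 1], [0.0485, -0.001, 0.095, 0, 0, 0, 1], [0.0485, -0.001, 0.095, 0, 0, 0, 1], [0.0485, -0.001, 0.095, 0, 0, 0, 1]]
  ]
}}

```text
time_s: 5.1
ee_pos: [0.5207, 0.0016, 0.1534]
eef_rot: [-3.141, 0.002, -2.913]
force: [-1.1, -0.2, -0.5]
grip_width: 0.0497
grip_force: 25.0
```

```bash
python3 look.py w3; python3 - <<'E'
from h import *
rel([.5197,.0023,.1254],np.radians(193.0))
E
```

```text
[0.5207 0.0016 0.1534] [-3.1412e+00  1.5000e-03 -2.9129e+00]
block [258. 178.] 847 0.104 [[498.3, -2.5], [7.1, 49.6], 13.1]
cheek [112. 140.] 220 0.1196 [[492.3, -91.1], [8.1, 13.4], 12.7]
cheek [189. 165.] 4229 0.1238 [[496.1, -44.1], [8.3, 170.2], 12.9]
fence [251. 356.] 506 0.1119 [[623.7, 18.4], [2.3, 103.7], 13.0]
cap [257. 234.] 8371 0.1501 [[519.4, 1.4], [50.1, 49.5], 12.9]
shift [ 0.9  1.  28.1] turn [-0.001  0.002  0.002] ang 0.002
```

Converted, 26 mm / 1000 = 0.026, 24 mm / 1000 = 0.024.

>>> {"method": "arm_command", "body": {
  "plan": [
    [[0.001, 0.001, 0.005, 0, 0, 0, 1], [0.001, 0.001, 0.01, 0, 0, 0, 1], [0.001, 0.001, 0.015, 0, 0, 0, 1], [0.001, 0.001, 0.02, 0, 0, 0, 1], [0.001, 0.001, 0.024, 0, 0, 0, 1], [0.001, 0.001, 0.026, 0, 0, 0, 1], [0.001, 0.001, 0.026, 0, 0, 0, 1], [0.001, 0.001, 0.026, 0, 0, 0, 1]]
  ]
}}

```text
time_s: 5.95
ee_pos: [0.5191, 0.002, 0.1263]
eef_rot: [-3.142, 0.0, -2.913]
force: [-0.2, 0.1, 0.0]
grip_width: 0.0499
grip_force: 25.0
```

```bash
python3 look.py w4
```

```text
[0.5191 0.002  0.1263] [-3.1416e+00  1.0000e-04 -2.9134e+00]
cheek [ 89. 149.] 285 0.1197 [[492.2, -90.4], [8.5, 13.2], 12.0]
cheek [177. 177.] 5706 0.1238 [[496.1, -44.2], [8.5, 170.1], 12.8]
cheek [256. 233.] 9030 0.123 [[517.8, 1.5], [50.6, 73.3], 12.9]
cap [257. 235.] 8367 0.123 [[519.6, 2.4], [53.7, 50.3], 13.2]
```

The cap is in the channel about 1 mm above the block and there is no contact force. I set it down, release and lift.

Converted, -100 mm / 1000 = -0.1, -70 mm / 1000 = -0.07.

>>> {"method": "arm_command", "body": {
  "plan": [
    [[0, 0, 0.001, 0, 0, 0, 1], [0, 0, 0.001, 0, 0, 0, 1], [0, 0, 0.001, 0, 0, 0, 0.5], [0, 0, 0.001, 0, 0, 0, -0.4], [0, 0, 0.001, 0, 0, 0, -0.4], [0, 0, 0.001, 0, 0, 0, -0.4], [0, 0, 0.001, 0, 0, 0, -0.4], [0, 0, 0.001, 0, 0, 0, -0.4], [0, 0, -0.01, 0, 0, 0, -0.4], [0, 0, -0.03, 0, 0, 0, -0.4], [0, 0, -0.07, 0, 0, 0, -0.4], [0, 0, -0.1, 0, 0, 0, -0.4]]
  ]
}}

```text
time_s: 7.2
ee_pos: [0.5191, 0.002, 0.2291]
eef_rot: [-3.141, 0.001, -2.913]
force: [0.5, 0.0, 0.9]
grip_width: 0.0659
grip_force: 0.0
```

```bash
python3 - <<'E'
from h import *
c,s=np.cos(CY),np.sin(CY); w=lambda x,y,z:[.5273+x*c/1000-y*s/1000,-.0373+x*s/1000+y*c/1000,z]
print(w(60,30,.26)); rel(w(60,30,.26),np.radians(193.0))
E
```

```text
[np.float64(0.5790136722567981), np.float64(0.0054281652041889596), 0.26]
shift [-59.2 -10.3 -30.8] turn [-0.     0.001  0.001] ang 0.002
```

Converted, -90 mm / 1000 = -0.09, -55 mm / 1000 = -0.055.

>>> {"method": "arm_command", "body": {
  "plan": [
    [[-0.02, -0.005, -0.02, 0, 0, 0, -0.4], [-0.055, -0.012, -0.031, 0, 0, 0, -0.4], [-0.09, -0.02, -0.031, 0, 0, 0, -0.4], [-0.09, -0.02, -0.031, 0, 0, 0, -0.4], [-0.09, -0.02, -0.031, 0, 0, 0, -0.4], [-0.09, -0.02, -0.031, 0, 0, 0, -0.4]]
  ]
}}

```text
time_s: 7.8
ee_pos: [0.6106, 0.0029, 0.2578]
eef_rot: [-3.142, 0.0, -2.913]
force: [0.6, -0.3, -0.3]
grip_width: 0.0656
grip_force: 0.0
```

```bash
cat >> look.py <<'E'
rect('placedcap',near&yel&(z>.116)&(z<.128))
C=P@np.array([[np.cos(CY),-np.sin(CY),0],[np.sin(CY),np.cos(CY),0],[0,0,1]])-np.array([.5273*np.cos(CY)-.0373*np.sin(CY),-.5273*np.sin(CY)-.0373*np.cos(CY),0])
h=(C[...,0]>.062)&(C[...,0]<.085)&(abs(C[...,1]+.045)<.03)&(z>.08)&(z<.13)&(d>0); q=C[h]
if len(q): print('head',len(q),q.min(0).round(4),q.max(0).round(4)); print(np.c_[np.arange(-64,-26,3),[np.round(np.median(q[abs(q[:,1]*1000-y)<1.5][:,2])*1000,1) if (abs(q[:,1]*1000-y)<1.5).any() else 0 for y in np.arange(-64,-26,3)]].tolist())
E
python3 look.py w5
```

```text
[0.6106 0.0029 0.2578] [-3.1415e+00  2.0000e-04 -2.9134e+00]
cheek [232.  38.] 2313 0.1238 [[496.3, -44.3], [8.4, 169.0], 12.8]
cheek [280.  77.] 3627 0.122 [[517.7, 1.7], [49.6, 49.6], 12.9]
cheek [235. 117.] 1893 0.1238 [[558.6, -29.9], [7.8, 168.7], 13.0]
fence [234. 205.] 3169 0.1139 [[638.9, -11.5], [17.8, 169.6], 12.9]
placedcap [280.  78.] 3555 0.122 [[517.7, 1.7], [49.5, 49.5], 12.9]
head 602 [ 0.062  -0.0613  0.0978] [ 0.0789 -0.0284  0.1177]
[[-64.0, 0.0], [-61.0, 100.6], [-58.0, 112.2], [-55.0, 113.0], [-52.0, 113.9], [-49.0, 114.6], [-46.0, 115.3], [-43.0, 115.9], [-40.0, 115.9], [-37.0, 113.3], [-34.0, 110.1], [-31.0, 106.9], [-28.0, 104.8]]
```

View pics/w5.png

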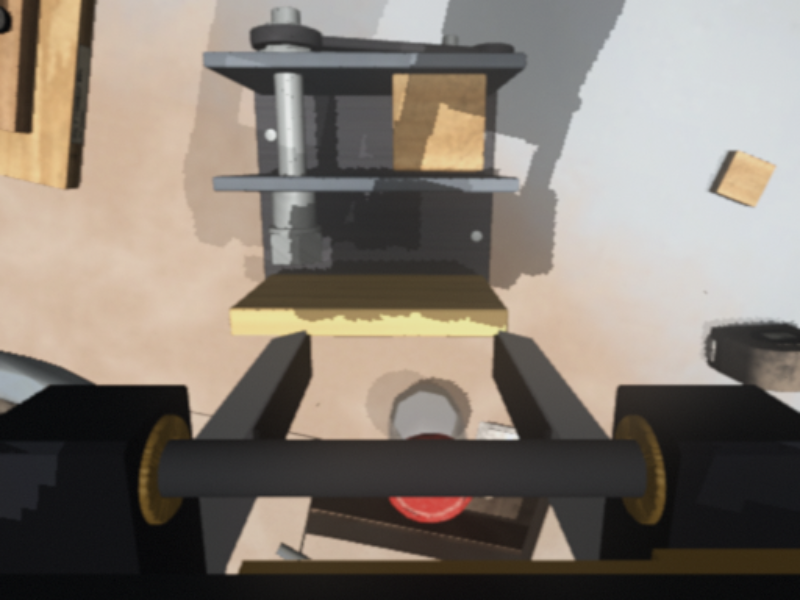

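The cap sits flush: its centre is (517.7, 1.7), its top is at 122 mm and it is square to 0.1°. The head's depth profile has its apex at y≈-41 and a left facet slope of about 0.25, which fits a joint angle of -0.28. Next I tilt the gripper to match the flats.

```bash
cat > t.py <<'E'
from h import *
c,s=np.cos(CY),np.sin(CY)
def w(x,y,z): return np.array([.5273+(x*c-y*s)/1000,-.0372+(x*s+y*c)/1000,z/1000])
def tgt(back,th,x=70.5): return rel(w(x,-45-back*np.sin(th),100+back*np.cos(th)),np.radians(193.0),th)
E
python3 - <<'E'
from t import *
print(obs()['qpos'].round(3)); print(tgt(100,-.28)); print(w(70.5,-45,100))
E
```

```text
[-0.055  0.415  1.288 -0.     1.438 -1.854]
shift [ 19.7 -37.7  61.8] turn [0.28  0.001 0.001] ang 0.28
(array([ 19.73200208, -37.69462915,  61.83279966]), array([0.27982507, 0.000669  , 0.00120802]))
[ 0.60611589 -0.0651876   0.1       ]
```

Converted, 62 mm / 1000 = 0.062, 45 mm / 1000 = 0.045, 0.28 rad / 2 = 0.14.

>>> {"method": "arm_command", "body": {
  "plan": [
    [[0.005, -0.009, 0.01, 0.035, 0, 0, -0.4], [0.01, -0.018, 0.025, 0.07, 0, 0, -0.4], [0.015, -0.028, 0.045, 0.105, 0, 0, -0.4], [0.02, -0.038, 0.062, 0.14, 0, 0, -0.4], [0.02, -0.038, 0.062, 0.14, 0, 0, -0.4], [0.02, -0.038, 0.062, 0.14, 0, 0, -0.4], [0.02, -0.038, 0.062, 0.14, 0, 0, -0.4]]
  ]
}}

```text
time_s: 8.55
ee_pos: [0.6008, -0.0385, 0.1969]
eef_rot: [-2.863, 0.002, -2.914]
force: [0.0, 0.2, -1.0]
grip_width: 0.0661
grip_force: 0.0
```

```bash
python3 - <<'E'
from t import *
print(obs()['qpos'].round(3)); tgt(0,-.28)
E
python3 look.py w6
```

```text
[-0.013  0.409  1.462 -0.289  1.214 -1.718]
shift [  1.1   0.5 100.6] turn [0.001 0.002 0.   ] ang 0.003
[ 0.6008 -0.0385  0.1969] [-2.8626e+00  2.2000e-03 -2.9137e+00]
block [264. 235.] 497 0.1042 [[639.8, -53.1], [1.7, 86.7], 12.4]
cheek [251.  30.] 175 0.1197 [[492.7, -90.8], [8.8, 12.1], 10.8]
cheek [336.  48.] 3920 0.1239 [[496.1, -43.6], [8.6, 169.0], 12.9]
cheek [380.  98.] 6877 0.1221 [[517.9, 1.6], [50.0, 50.1], 13.0]
cheek [329. 149.] 3161 0.1239 [[558.5, -29.7], [8.4, 169.3], 12.9]
fence [265. 249.] 2545 0.1139 [[647.3, -47.1], [18.8, 97.5], 12.7]
fence [383. 261.] 366 0.1139 [[627.4, 38.0], [17.9, 15.9], 14.3]
placedcap [380.  98.] 6812 0.1221 [[517.7, 1.6], [49.8, 50.0], 13.1]
head 799 [ 0.062  -0.0568  0.1033] [ 0.0791 -0.0284  0.1185]
[[-64.0, 0.0], [-61.0, 0.0], [-58.0, 111.6], [-55.0, 113.0], [-52.0, 113.7], [-49.0, 114.5], [-46.0, 115.3], [-43.0, 115.9], [-40.0, 115.9], [-37.0, 113.2], [-34.0, 110.4], [-31.0, 107.2], [-28.0, 105.1]]
```

View pics/w6.png

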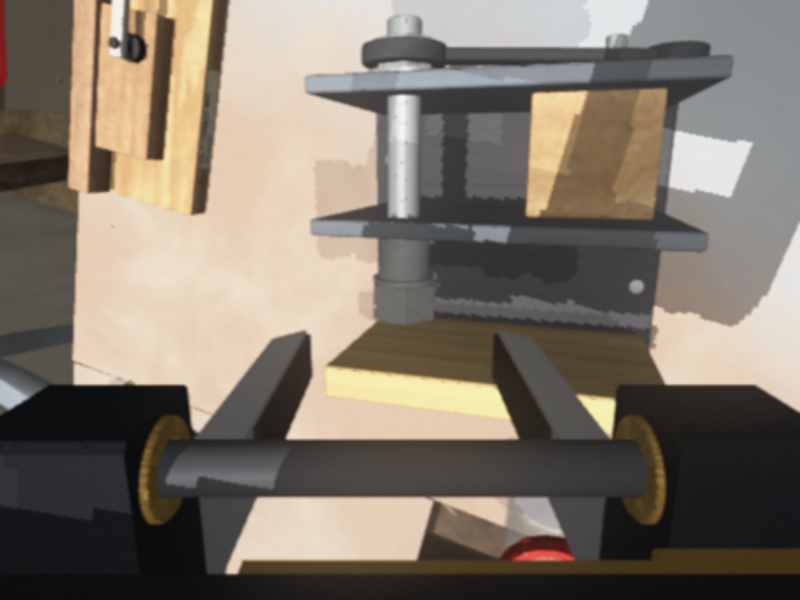

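The wrist view shows the bolt head at (405,300), centred between the fingers at (300,340) and (500,340). The gap is clear. I descend along the tool axis.

Converted, 100 mm / 1000 = 0.1, 97 mm / 1000 = 0.097.

>>> {"method": "arm_command", "body": {
  "plan": [
    [[0.001, 0, 0.02, 0, 0, 0, -0.4], [0.001, 0, 0.04, 0, 0, 0, -0.4], [0.001, 0, 0.06, 0, 0, 0, -0.4], [0.001, 0, 0.075, 0, 0, 0, -0.4], [0.001, 0, 0.088, 0, 0, 0, -0.4], [0.001, 0, 0.097, 0, 0, 0, -0.4], [0.001, 0, 0.1, 0, 0, 0, -0.4], [0.001, 0, 0.1, 0, 0, 0, -0.4], [0.001, 0, 0.1, 0, 0, 0, -0.4]]
  ]
}}

```text
time_s: 9.5
ee_pos: [0.6059, -0.0656, 0.0998]
eef_rot: [-2.861, 0.001, -2.913]
force: [0.2, -0.0, 0.6]
grip_width: 0.066
grip_force: 0.0
```

```bash
python3 - <<'E'
from t import *
tgt(0,-.28)
E
python3 look.py w7 | grep -A2 head
```

```text
shift [-0.3  0.3 -0.3] turn [-0.     0.001  0.001] ang 0.002
head 2249 [ 0.062  -0.075   0.0801] [ 0.0792 -0.015   0.1298]
[[-64.0, 0.0], [-61.0, 0.0], [-58.0, 112.0], [-55.0, 112.9], [-52.0, 113.7], [-49.0, 114.5], [-46.0, 115.2], [-43.0, 116.0], [-40.0, 116.1], [-37.0, 113.5], [-34.0, 110.3], [-31.0, 107.2], [-28.0, 104.9]]
```

>>> {"method": "arm_command", "body": {
  "plan": [
    [[0, 0, 0, 0, 0, 0, 1], [0, 0, 0, 0, 0, 0, 1], [0, 0, 0, 0, 0, 0, 1], [0, 0, 0, 0, 0, 0, 1], [0, 0, 0, 0, 0, 0, 1], [0, 0, 0, 0, 0, 0, 1], [0, 0, 0, 0, 0, 0, 1], [0, 0, 0, 0, 0, 0, 1], [0, 0, 0, 0, 0, 0, 1], [0, 0, 0, 0, 0, 0, 1]]
  ],
  "squeeze": 35
}}

```text
time_s: 10.55
ee_pos: [0.6055, -0.0654, 0.0991]
eef_rot: [-2.862, -0.0, -2.913]
force: [-2.3, 4.9, 0.3]
grip_width: 0.0301
grip_force: 35.0
```

The opening is 30.1 mm, so the fingers are on two flats at 35 N. I turn slowly to level.

Converted, -0.28 rad / 2 = -0.14.

>>> {"method": "arm_command", "body": {
  "plan": [
    [[0, 0, 0, -0.015, 0, 0, 1], [0, 0, 0, -0.03, 0, 0, 1], [0, 0, 0, -0.045, 0, 0, 1], [0, 0, 0, -0.06, 0, 0, 1], [0, 0, 0, -0.075, 0, 0, 1], [0, 0, 0, -0.09, 0, 0, 1], [0, 0, 0, -0.105, 0, 0, 1], [0, 0, 0, -0.12, 0, 0, 1], [0, 0, 0, -0.1325, 0, 0, 1], [0, 0, 0, -0.14, 0, 0, 1], [0, 0, 0, -0.14, 0, 0, 1], [0, 0, 0, -0.14, 0, 0, 1]]
  ]
}}

```text
time_s: 11.75
ee_pos: [0.6054, -0.0652, 0.099]
eef_rot: [3.14, -0.0, -2.913]
force: [-1.4, 6.7, 1.4]
grip_width: 0.0296
grip_force: 35.0
```

```bash
python3 - <<'E'
from t import *
tgt(0,0)
E
python3 look.py w8
python3 - <<'E'
from t import *
# spanner slope seen by wrist: points in front of the front cheek, clamp frame
P=cloud('wrist'); d=load('wrist')['d']; Ci=(P-[.5273,-.0372,0]); X=Ci[...,0]*c+Ci[...,1]*s; Y=-Ci[...,0]*s+Ci[...,1]*c; Z=P[...,2]
m=(d>0)&(X>-.056)&(X<-.039)&(Z>.06)&(Z<.15)
for y in range(-60,101,10):
    k=m&(abs(Y*1000-y)<5)
    if k.sum()>3: print(y,k.sum(),np.percentile(Z[k]*1000,[10,50,90]).round(1))
E
```

```text
shift [-0.7 -0.2 -1. ] turn [ 0.001 -0.     0.001] ang 0.002
[ 0.6054 -0.0652  0.099 ] [ 3.1405e+00 -4.0000e-04 -2.9132e+00]
block [389. 102.] 674 0.1026 [[524.5, -22.2], [48.5, 1.9], 13.3]
cheek [331.  14.] 9113 0.1238 [[499.9, -59.4], [8.8, 138.5], 12.9]
cheek [458.  99.] 13667 0.122 [[518.5, -0.6], [49.6, 46.8], 13.2]
cheek [336. 179.] 7006 0.1238 [[561.0, -40.8], [8.6, 147.4], 12.9]
cheek [212. 247.] 351 0.1242 [[605.2, -83.1], [21.4, 9.6], 48.1]
cheek [301. 247.] 345 0.1243 [[597.4, -49.6], [9.6, 21.3], 67.5]
fence [397. 142.] 168 0.1162 [[540.7, -18.7], [12.5, 1.4], 12.8]
fence [257. 335.] 3194 0.1138 [[649.1, -55.2], [19.0, 51.5], 12.7]
fence [478. 335.] 2203 0.1139 [[623.9, 53.7], [18.8, 36.1], 12.4]
cap [383. 100.] 1304 0.0957 [[524.2, -22.2], [48.6, 1.7], 13.1]
placedcap [458.  99.] 13549 0.1221 [[518.5, -0.6], [49.6, 46.8], 13.1]
head 2287 [ 0.062  -0.0601  0.0811] [ 0.0796 -0.03    0.13  ]
[[-64.0, 0.0], [-61.0, 118.7], [-58.0, 109.6], [-55.0, 111.5], [-52.0, 113.1], [-49.0, 114.9], [-46.0, 116.7], [-43.0, 116.2], [-40.0, 114.4], [-37.0, 112.7], [-34.0, 110.9], [-31.0, 110.5], [-28.0, 0.0]]
-60 36 [102.1 103.4 105.2]
-30 37 [102.7 103.9 106.9]
-20 44 [97.7 98.6 99.8]
-10 46 [ 97.4  98.6 100.2]
0 45 [ 97.9  99.4 100.2]
10 45 [ 98.1  99.3 100.7]
20 61 [ 97.   98.6 100.6]
30 67 [ 97.3  98.8 100.5]
40 71 [ 97.   98.9 100.7]
50 69 [ 97.3  98.9 100.5]
60 68 [ 97.6  99.  100.7]
70 7 [97.9 98.2 99.5]
```

View pics/w8.png

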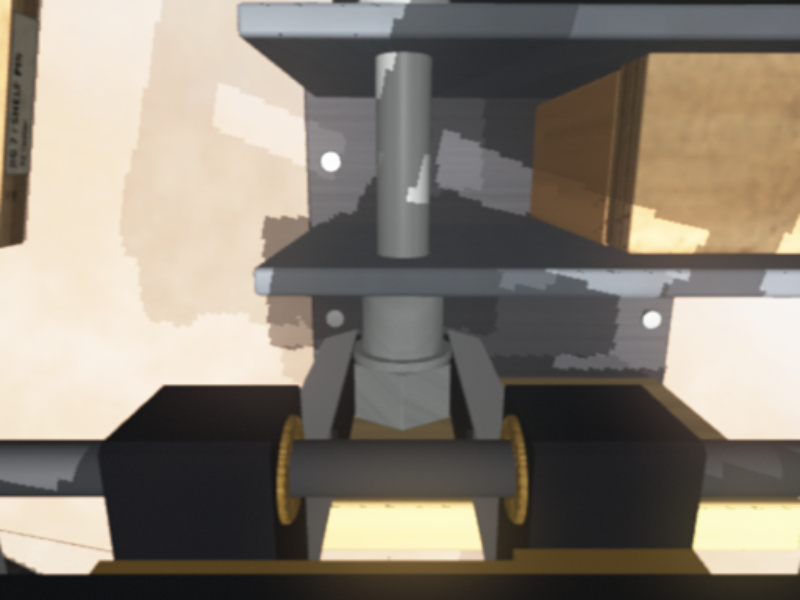

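The head now sits symmetrically in the fingers at (400,390), apex at y=-45. The handle measures 98.6–99.4 mm high from y=-20 to y=60, so it is level. I let it settle and hand in.

>>> {"method": "arm_command", "body": {
  "plan": [
    [[0, 0, 0, 0, 0, 0, 1], [0, 0, 0, 0, 0, 0, 1], [0, 0, 0, 0, 0, 0, 1], [0, 0, 0, 0, 0, 0, 1], [0, 0, 0, 0, 0, 0, 1]]
  ]
}}

```text
time_s: 12.3
ee_pos: [0.6055, -0.0652, 0.099]
eef_rot: [3.141, -0.0, -2.913]
force: [-1.0, 6.8, 0.6]
grip_width: 0.0297
grip_force: 35.0
```

```bash
python3 - <<'E'
from t import *
o=obs(); print(o['time_s'],o['grip_force'],o['grip_width'],o['eef_rot'].round(3),o['force'].round(1)); print(ctrl.hand_in())
E
```

```text
12.3 34.998878182377666 0.029748921893377165 [ 3.141 -0.    -2.913] [-1.   6.8  0.6]
the job is handed in; nothing more can be done
None
```

I handed the job in at 12.3 s (no verdict was returned): the cap lies flush and released on the saddle block (within about 1 mm by the cameras), the spanner handle measures level, the gripper still holds the bolt head at 35 N, and I planned all moves clear of the bystanders but did not re-measure them.

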